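# Fit the keyed coil former on the winder

## Task

Load the coil winder: take the white ceramic coil former whose bore has a keyway notch, turn it so that the notch matches the key on the winder's upright spindle, and lower it gently, without dropping it, until it sits fully down on the drive plate, then let go. Leave the other white former, the one with a plain round bore, standing where it is.

Things in the scene. Friction and masses are not known exactly. Their poses are not given: they have to be found in the camera images.
- keyed_former: Former to load: loose upright white ceramic tube, 60 mm outside diameter, 60 mm tall, 210 to 350 g. Origin: centre of its underside, z up. Its 28 mm bore runs right through and has one keyway, 16 mm wide, out to 26 mm from the axis on the +x side: from above, a notch in the round hole (outer wall closed). Grip it across the outside at any yaw.
- plain_former: The other former, which must stay: same white ceramic tube, 60 mm outside diameter, 60 mm tall, but its 28 mm bore is plainly round, without a keyway, and does not fit over the spindle's key. Origin: centre of its underside, z up. The two formers may stand in either place.
- winder: Coil winder, fixed: grey box 130 (x) by 215 (y) by 40 mm high carrying a dark round drive plate (76 mm wide, top at 48 mm) with an upright steel spindle that does not turn. A black control hump, top 75 mm high, lies 97 to 147 mm from the spindle on the -y side. Origin: on the spindle's axis at table height, z up; the spindle's key points along +x.
- winder_seat (a point): Centre of the drive plate's top, where the former's underside rests, axes as the winder's. Spindle: 20 mm thick, 46 mm tall from here, tip tapered over 10 mm. Key: 8 mm wide, out to 22 mm from the axis on +x, from here up to 34 mm, top rounded. Home: former's +x (keyway) along this +x (key); play about 4 mm sideways and 10 degrees.
Things that resemble listed ones, but are neither listed nor needed, are in the scene too. What is shaped like the keyed_former but red is not meant. What is shaped like the plain_former but green is not meant.

How it is judged:
By the outcome, as a careful person would: the job done as asked, in the order asked, and still so for the second after the job is handed in, with the robot touching nothing.
It also fails if it takes over 38 s, if anything falls off the work surface, if the arm or the gripper's body presses on something with over 40 N, if the wrist force passes 120 N, or if a joint passes its speed limit or range.

## Robot

A 6-joint arm with a two-finger parallel gripper is mounted at the origin on the work surface. World frame = base frame: x ahead of the robot, y to its left, z up, the work surface at z = 0. Lengths are in m, angles in degrees, forces in N, time in s.
With the tool pointing down it reaches from about 0.375 to 0.9 m from the base axis. Payload 3.1 kg.
Tool frame: the origin (TCP) lies on the centre line of the jaws, within the pads' length; the fingertips stand 8 mm ahead of it and the grasp point (between the pads) lies 11 mm behind it; z points along the fingers, y is the line along which they close (so a half turn about z gives the same grasp; the last joint's range is limited). The gripper opens to 87 mm and grips with 3 to 60 N. Pads are 19 mm wide; open, the fingers measure 117 mm over their backs; the gripper's body (75 mm by 190 mm) begins 51 mm behind the grasp point.
Start: joints at [61.392, 30.224, 82.088, -0, 67.689, -10.227], TCP at [0.197, 0.593, 0.231] pointing down, gripper open.
Joint ranges: [-176.69, 176.69], [-43.24, 126.21], [12.49, 139.97], [-82, 262], [0, 151.66], [-163.58, 163.58]. Speed limits (degrees/s): [159.86, 159.86, 180, 180, 180, 180].

## Interface

Orientations are given as a 3x3 rotation matrix whose columns are the frame's x, y, z axes.
In Python, from rig import * gives the robot as it stands.
- The arm moves only by the tool step_arm, never from a script. Its argument "targets" is a list of rows, each a list of 5 numbers: the opening, from -1 (shut) to 1 (fully open), then the shift along the world's x, y, z normalised to -1 to 1, where 1 is 0.25 m, then the turn about the world's z normalised to -1 to 1, where 1 is 180 degrees. In form: [[fingers, x, y, z, turn], ...]. A call has 1 to 20 rows; each row is the pose to reach, as a shift and turn from the pose commanded when the call began, turning the shorter way round; what a row does not reach only later rows make up. A row lasts 1/10 s, in which the tool goes at most 50 mm and 8.59 degrees, less where a joint would pass 70% of its speed; a pose out of reach is approached as far as the arm can. A call with a number of a shift or a turn outside -1 to 1 is refused whole. A call with a gripper value outside its range is refused whole. The fingers move at their own pace and stop on an object; the grip force is fixed at half the most. Time passes only in rows, so rows that repeat a pose let the fingers close. It gives the time, the measured TCP pose, the force, the opening and the grip force at its end, in the units of the state.
- read_state(): the state, without advancing time (a new reading comes with each control period).
- capture(name): name is "scene" or "top" or "wrist"; returns a dict with "color" (400x640x3 uint8, red, green, blue), "mtx" (3x3 intrinsics, pixels), "pose" (4x4, takes a point from camera to world coordinates). Camera axes: x right, y down, z forward; pixel columns grow to the right and rows downward; lengths in m; the calibration is good to about 2 mm. A picture is of the moment at which its call begins. There is no depth.
- hand_in(): hands the job in; it is judged then, once.
The state is a dict: "time_s": time; "joint_positions": joint angles; "qvel": joint speeds; "tau": joint torques, N m; "position": TCP position; "tcp_rot": TCP orientation; "force": force on the tool from outside, world axes, zero at the start; "moment": the same for the moment, N m; "opening": opening from 0.0 (shut) to 1.0 (fully open); "grasp_force": force on a finger pad.
Only numpy, scipy, OpenCV 4.12 (cv2) and the standard library are available. Lean on these libraries where they do the work, as an engineer would, in place of code of your own. Each camera call takes 0.05 s, during which the arm holds its last target. There are 200 camera calls.

## Working session

There is one attempt and no reset: what is moved stays moved. The work goes in short steps, Python scripts to look and compute and a tool call to move; the robot and the scene stay as the last step left them, time stands still between calls to the robot, and variables do not carry over. Pictures are saved under pics/ and viewed, at most 10 in all, crops included, and the job is handed in when it is done.

Besides the shell and the picture viewer there is one more tool, called after "Request:" as a command line: name --pt "numbers of a row" for each row, then --argument value for the rest. step_arm: Moves the arm, as the interface text tells. Scaled input: -1 to 1 covers 0.25 m each way for a shift and 180 degrees each way for a turn. Its arguments: {"type":"object","properties":{"targets":{"type":"array","items":{"type":"array","items":{"type":"number"}}}},"required":["targets"]}

```bash
mkdir -p pics
cat > h.py <<'E'
from rig import *
import numpy as np, cv2
def snap(n,f):
    c=capture(n); cv2.imwrite('pics/'+f+'.png',c['color'][:,:,::-1]); np.savez('pics/'+f+'.npz',**c); return c
def ray(c,uv,z):
    d=c['pose'][:3,:3]@np.linalg.solve(c['mtx'],[uv[0],uv[1],1.]); o=c['pose'][:3,3]
    return o+d*(z-o[2])/d[2]
def proj(c,p):
    q=c['mtx']@(c['pose'][:3,:3].T@(np.array(p)-c['pose'][:3,3])); return q[:2]/q[2]
E
python3 - <<'E'
from h import *
a=snap('top','top0');b=snap('scene','scene0')
for c in(a,b): print(c['pose'].round(3),c['mtx'].round(0))
E
```

```text
[[ 0.013 -0.982  0.189  0.412]
 [-1.    -0.008  0.029  0.05 ]
 [-0.027 -0.189 -0.982  0.83 ]
 [ 0.     0.     0.     1.   ]] [[398.   0. 319.]
 [  0. 398. 201.]
 [  0.   0.   1.]]
[[ 0.704  0.464 -0.538  0.969]
 [ 0.71  -0.457  0.536 -0.365]
 [ 0.003 -0.759 -0.651  0.583]
 [ 0.     0.     0.     1.   ]] [[368.   0. 324.]
 [  0. 368. 199.]
 [  0.   0.   1.]]
```

View pics/top0.png

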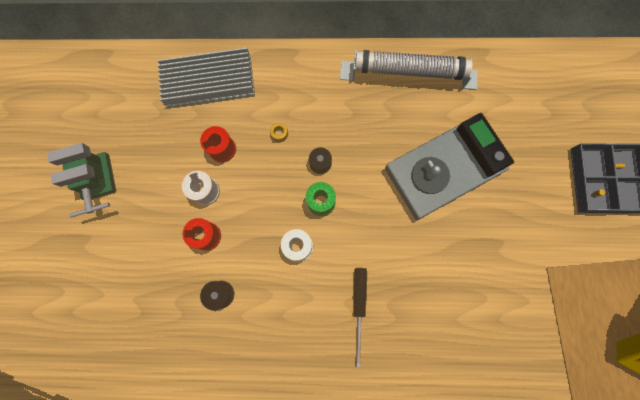

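View pics/scene0.png

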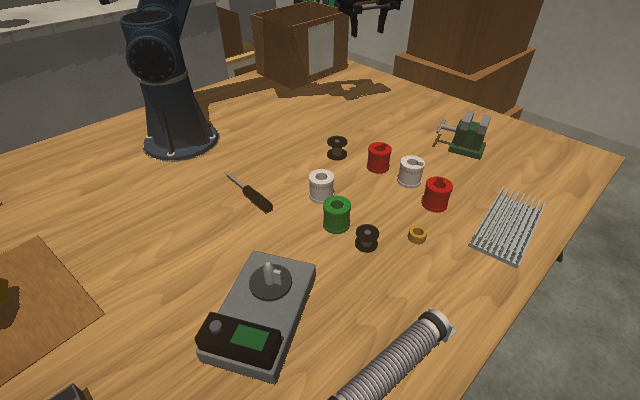

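Candidates (top view): white at (198,186), which looks notched on its upper left; white at (296,246), round bore; red at (200,234) and (215,141); green at (320,198). I pick (198,186), and will check it with a crop while measuring.

Run:
```python
from h import *
L=lambda f:dict(np.load(f'pics/{f}.npz'))
a=L('top0');b=L('scene0')
def blobs(c,box,lo,hi):
    hsv=cv2.cvtColor(c['color'],cv2.COLOR_RGB2HSV); m=cv2.inRange(hsv,lo,hi)
    k=np.zeros_like(m);x0,y0,x1,y1=box;k[y0:y1,x0:x1]=255;m&=k
    return m
# white in top: 
for box in[(178,166,224,212),(275,225,320,270)]:
    m=blobs(a,box,(0,0,150),(180,60,255))
    cs,_=cv2.findContours(m,cv2.RETR_EXTERNAL,cv2.CHAIN_APPROX_NONE);k=max(cs,key=cv2.contourArea)
    (u,v),r=cv2.minEnclosingCircle(k);print(box,u,v,r,cv2.contourArea(k),ray(a,(u,v),.06).round(4),'r mm',r/398*0.77*1000)
for n,p in dict(redL=(200,233),redU=(215,140),green=(320,197)).items(): print(n,ray(a,p,.06).round(3))
c1=a['color'][160:216,170:234];c2=a['color'][135:215,385:475]
i1=cv2.resize(c1,None,fx=6,fy=6,interpolation=cv2.INTER_CUBIC);i2=cv2.resize(c2,None,fx=4.4,fy=4.4,interpolation=cv2.INTER_CUBIC)
H=max(i1.shape[0],i2.shape[0]);o=np.zeros((H,i1.shape[1]+i2.shape[1],3),np.uint8);o[:i1.shape[0],:i1.shape[1]]=i1;o[:i2.shape[0],i1.shape[1]:]=i2
cv2.imwrite('pics/crop1.png',o[:,:,::-1]);print(o.shape)
# winder plate
g=cv2.cvtColor(a['color'],cv2.COLOR_RGB2GRAY);print(g[175,405:460])
```

```text
(178, 166, 224, 212) 196.9499969482422 184.9499969482422 15.258050918579102 639.0 [0.5901 0.3189 0.06  ] r mm 29.519344741974646
(275, 225, 320, 270) 296.4565124511719 245.20108032226562 16.150859832763672 737.0 [0.4722 0.1164 0.06  ] r mm 31.24663836991967
redL [0.494 0.306 0.06 ]
redU [0.685 0.288 0.06 ]
green [0.567 0.072 0.06 ]
(352, 780, 3)
[143 143 142 143 144 134  84  71  85  90  90  89  91  91  91  91  90  90
  82  61  58  66  75  79  78  77  80  80  81  82  83  85  84  89  89  87
  89  87  88  88  87  87  88  91 100 126 138 141 141 142 142 142 142 143
 141]
```

View pics/crop1.png

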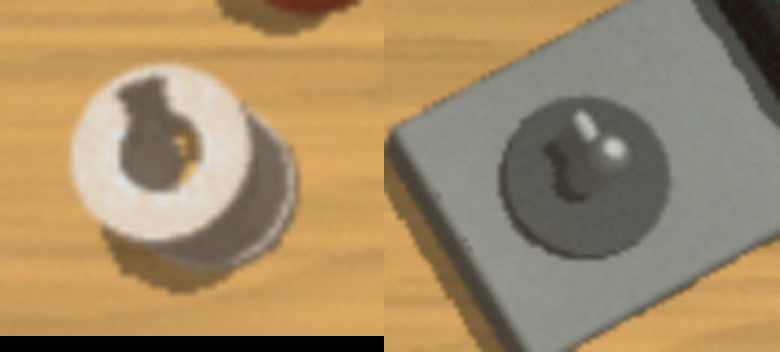

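The crop confirms that the white former at (197,185) has the keyway, pointing up and slightly left. The key on the spindle at (431,175) also points up and left. Moving over the former next.

Run:
```python
from h import *
s=read_state();print(s['time_s'],np.array(s['tcp_rot']).round(3),s['position'],s['opening'])
```

```text
0.1 [[-0.949  0.315 -0.001]
 [ 0.315  0.949 -0.002]
 [ 0.    -0.002 -1.   ]] [0.19673922 0.59254899 0.22965315] 0.9992639337159256
```

Request:
step_arm --pt "1 0.2 -0.14 0 0" --pt "1 0.4 -0.28 0 0" --pt "1 0.6 -0.42 0 0" --pt "1 0.8 -0.56 0 0" --pt "1 0.8 -0.56 0 0" --pt "1 0.8 -0.56 0 0"

```text
time_s: 0.7
position: [0.402, 0.4499, 0.2302]
tcp_rot: [[-0.947, 0.321, 0.002], [0.321, 0.947, -0.001], [-0.002, -0.0, -1.0]]
force: [-0.4, 0.7, 0.5]
opening: 1.002
grasp_force: 0.0
```

Request:
step_arm --pt "1 0.2 -0.14 0 0" --pt "1 0.4 -0.28 0 0" --pt "1 0.6 -0.42 0 0" --pt "1 0.752 -0.524 0 0" --pt "1 0.752 -0.524 0 0" --pt "1 0.752 -0.524 0 0" --pt "1 0.752 -0.524 0 0"

```text
time_s: 1.4
position: [0.5843, 0.3221, 0.2297]
tcp_rot: [[-0.949, 0.316, -0.002], [0.316, 0.949, 0.0], [0.002, -0.001, -1.0]]
force: [0.1, -0.0, -1.1]
opening: 0.998
grasp_force: 0.0
```

Run:
```python
from h import *
c=snap('wrist','w1');print(c['pose'].round(3),c['mtx'].round(0))
```

```text
[[ 0.316  0.912  0.26   0.512]
 [ 0.949 -0.304 -0.087  0.346]
 [-0.001  0.274 -0.962  0.384]
 [ 0.     0.     0.     1.   ]] [[358.   0. 315.]
 [  0. 358. 200.]
 [  0.   0.   1.]]
```

View pics/w1.png

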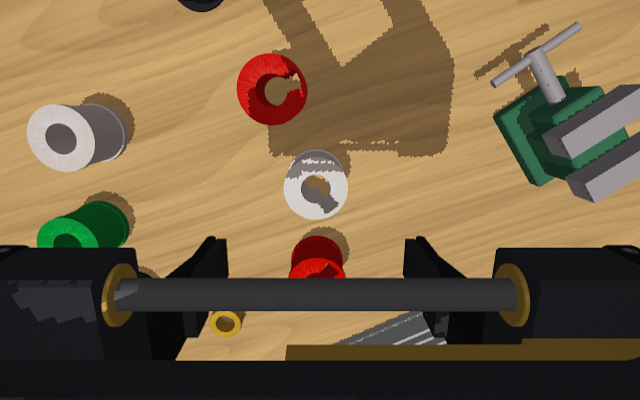

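Wrist view: the keyed former is at (317,190), with its notch toward the lower right near (335,207). The reds are above and below it in the image, clear of the finger line. Measuring centre and notch yaw.

Run:
```python
from h import *
from scipy.optimize import least_squares
for f,seed in(('w1',(.590,.319)),('top0',(.590,.319))):
    c=dict(np.load(f'pics/{f}.npz'));g=c['color'].min(2).astype(int)
    v,u=np.mgrid[:400,:640];d=np.stack([u,v,np.ones_like(u)],-1)@np.linalg.inv(c['mtx']).T@c['pose'][:3,:3].T
    o=c['pose'][:3,3];P=(o+d*((.06-o[2])/d[...,2])[...,None])[...,:2]
    n=np.linalg.norm(P-seed,axis=2);w=((g>(165 if f=='w1' else 150))&(n<.04)).astype(np.uint8)
    cs,_=cv2.findContours(w,cv2.RETR_EXTERNAL,cv2.CHAIN_APPROX_NONE);k=max(cs,key=cv2.contourArea)[:,0]
    q=P[k[:,1],k[:,0]]
    if f=='w1': q=q[(q-seed)[:,0]>-.005]   # away from the shadow
    r=least_squares(lambda p:np.hypot(*(q-p[:2]).T)-p[2],[*seed,.03],loss='soft_l1',f_scale=.001)
    C=r.x[:2];E=P-C;n=np.linalg.norm(E,axis=2)
    s=(w==0)&(n>.0165)&(n<.0245)
    a=np.degrees(np.arctan2(E[...,1],E[...,0]))
    if f=='w1': s&=np.abs(a)<90
    print(f,C.round(4),r.x[2].round(4),'notch',s.sum(),np.degrees(np.arctan2(E[...,1][s].mean(),E[...,0][s].mean())).round(1),np.percentile(a[s],[5,50,95]).round(0))
c=dict(np.load('pics/w1.npz'));i=cv2.resize(c['color'][145:235,270:365],None,fx=5,fy=5,interpolation=cv2.INTER_NEAREST)
t=dict(np.load('pics/top0.npz'));j=cv2.resize(t['color'][140:210,385:485],None,fx=6,fy=6,interpolation=cv2.INTER_CUBIC)
cv2.imwrite('pics/crop2.png',i[:,:,::-1])
```

```text
w1 [0.5892 0.3201] 0.0296 notch 133 20.3 [ 1. 20. 40.]
top0 [0.5904 0.3203] 0.029 notch 30 20.0 [ 0. 20. 40.]
```

View pics/crop2.png

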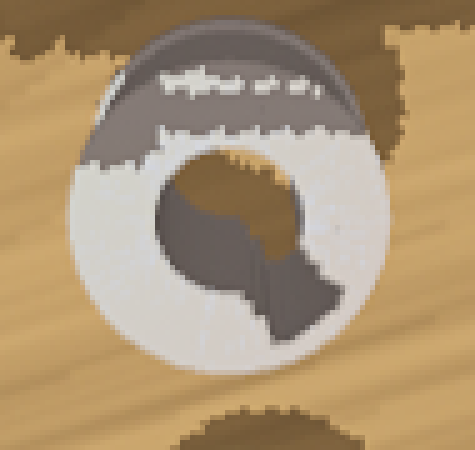

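Request:
step_arm --pt "1 0.02 -0.008 -0.15 0" --pt "1 0.02 -0.008 -0.3 0" --pt "1 0.02 -0.008 -0.45 0" --pt "1 0.02 -0.008 -0.6 0" --pt "1 0.02 -0.008 -0.7 0" --pt "1 0.02 -0.008 -0.8 0" --pt "1 0.02 -0.008 -0.8 0" --pt "1 0.02 -0.008 -0.8 0"

```text
time_s: 2.25
position: [0.5887, 0.3214, 0.0307]
tcp_rot: [[-0.95, 0.313, -0.001], [0.313, 0.95, -0.0], [0.001, -0.001, -1.0]]
force: [0.9, 0.2, 0.8]
opening: 1.0
grasp_force: 0.0
```

Run:
```python
from h import *
from scipy.optimize import least_squares
s=read_state();print(s['position'])
c=dict(np.load('pics/top0.npz'));g=cv2.cvtColor(c['color'],cv2.COLOR_RGB2GRAY)
# plate rim: dark blob on box
hsv=cv2.cvtColor(c['color'],cv2.COLOR_RGB2HSV);m=((g<112)&(hsv[...,1]<60)).astype(np.uint8);k=np.zeros_like(m);k[150:200,405:458]=1
cs,_=cv2.findContours(m&k,cv2.RETR_EXTERNAL,cv2.CHAIN_APPROX_NONE);q=max(cs,key=cv2.contourArea)[:,0]
p=np.array([ray(c,x,.048)[:2] for x in q]);r=least_squares(lambda x:np.hypot(*(p-x[:2]).T)-x[2],[.59,-.15,.038],loss='soft_l1',f_scale=.001);print('plate',r.x.round(4))
# box outline
k=np.zeros_like(m);k[105:225,380:520]=1
b=((hsv[...,1]<75)|(g<60)).astype(np.uint8)&k
b=cv2.morphologyEx(b,cv2.MORPH_OPEN,np.ones((5,5)))
cs,_=cv2.findContours(b,cv2.RETR_EXTERNAL,cv2.CHAIN_APPROX_NONE);q=max(cs,key=cv2.contourArea)[:,0]
R=np.array([ray(c,x,.04)[:2] for x in q],np.float32);rect=cv2.minAreaRect(R*1000);print(rect)
bx=cv2.boxPoints(rect)/1000;print(bx.round(3));e=np.diff(np.vstack([bx,bx[:1]]),axis=0);print(np.degrees(np.arctan2(e[:,1],e[:,0])).round(1),np.linalg.norm(e,axis=1).round(3))
```

```text
[0.58868246 0.32138872 0.03067701]
plate [ 0.6168 -0.1479  0.0379]
((639.6796875, -189.28201293945312), (129.37774658203125, 234.705322265625), 29.629880905151367)
[[ 0.525 -0.119]
 [ 0.641 -0.323]
 [ 0.754 -0.259]
 [ 0.638 -0.055]]
[ -60.4   29.6  119.6 -150.4] [0.235 0.129 0.235 0.129]
```

Request:
step_arm --pt "-1 0 0 0 0" --pt "-1 0 0 0 0" --pt "-1 0 0 0 0" --pt "-1 0 0 0 0" --pt "-1 0 0 0 0" --pt "-1 0 0 0 0" --pt "-1 0 0 0 0" --pt "-1 0 0 0 0"

```text
time_s: 3.05
position: [0.5904, 0.3201, 0.0314]
tcp_rot: [[-0.949, 0.315, 0.001], [0.315, 0.949, 0.0], [-0.001, 0.0, -1.0]]
force: [-0.5, -1.1, 5.8]
opening: 0.688
grasp_force: 30.0
```

Request:
step_arm --pt "-1 0 0 0.04 0" --pt "-1 0 0 0.12 0" --pt "-1 0 0 0.24 0" --pt "-1 0 0 0.36 0" --pt "-1 0 0 0.48 0" --pt "-1 0 0 0.56 0" --pt "-1 0 0 0.56 0" --pt "-1 0 -0.12 0.56 0.01" --pt "-1 0.01 -0.24 0.56 0.02" --pt "-1 0.02 -0.36 0.56 0.03" --pt "-1 0.03 -0.48 0.56 0.04" --pt "-1 0.04 -0.6 0.56 0.053" --pt "-1 0.05 -0.72 0.56 0.053" --pt "-1 0.05 -0.84 0.56 0.053" --pt "-1 0.05 -0.92 0.56 0.053" --pt "-1 0.05 -0.96 0.56 0.053" --pt "-1 0.05 -0.96 0.56 0.053"

```text
time_s: 4.75
position: [0.6018, 0.079, 0.1693]
tcp_rot: [[-0.988, 0.156, -0.002], [0.156, 0.988, 0.0], [0.002, -0.0, -1.0]]
force: [-0.0, 0.9, -2.5]
opening: 0.693
grasp_force: 30.0
```

Request:
step_arm --pt "-1 0.01 -0.12 0 0" --pt "-1 0.02 -0.24 0 0" --pt "-1 0.03 -0.36 0 0" --pt "-1 0.04 -0.48 0 0" --pt "-1 0.05 -0.6 0 0" --pt "-1 0.056 -0.7 0 0" --pt "-1 0.056 -0.78 0 0" --pt "-1 0.056 -0.8 0 0" --pt "-1 0.056 -0.8 0 0" --pt "-1 0.056 -0.8 0 0" --pt "-1 0.056 -0.8 0 0"

```text
time_s: 5.85
position: [0.6164, -0.1182, 0.1704]
tcp_rot: [[-0.988, 0.152, -0.001], [0.152, 0.988, 0.001], [0.001, 0.001, -1.0]]
force: [-0.4, 0.1, -1.5]
opening: 0.69
grasp_force: 30.0
```

Run:
```python
from h import *
s=read_state();print(s['time_s'],s['position'],np.array(s['tcp_rot']).round(3)[:,1],s['opening'])
a=snap('wrist','w2');b=snap('top','top2');c=snap('scene','scene2')
cv2.imwrite('pics/m2.png',np.vstack([np.hstack([cv2.resize(c['color'][180:330,180:380],(390,292)),cv2.resize(b['color'][80:230,360:560],(390,292))]),np.hstack([cv2.resize(a['color'],(480,300)),np.zeros((300,300,3),np.uint8)])])[:,:,::-1])
```

```text
5.85 [ 0.61638029 -0.11815703  0.17039771] [0.152 0.988 0.001] 0.6903382854044479
```

View pics/m2.png

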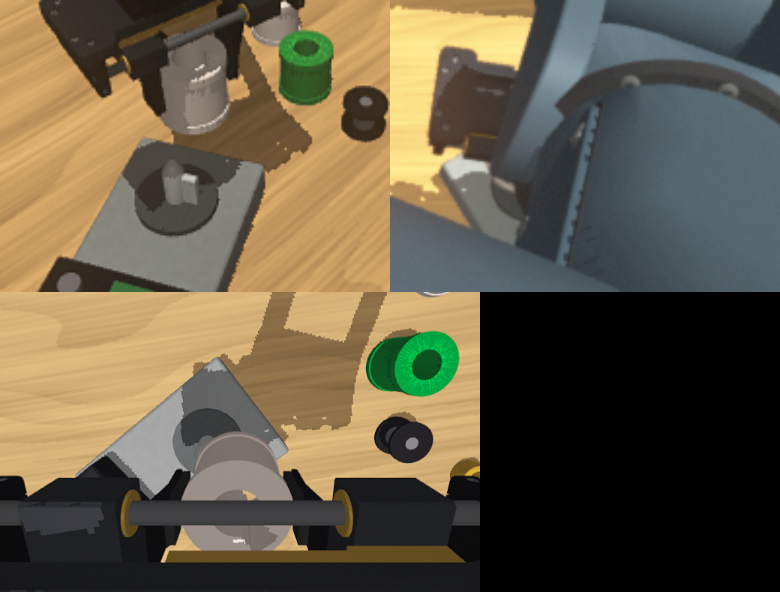

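Composite: the former is held upright short of the spindle, and the scene view shows the spindle tip near (268,264) and key top near (277,271). Cross-checking seat position and key yaw in the original scene view.

Run:
```python
from h import *
from scipy.optimize import least_squares
c=dict(np.load('pics/scene0.npz'));g=cv2.cvtColor(c['color'],cv2.COLOR_RGB2GRAY)
print('tip',ray(c,(268.2,262.5),.094).round(4),'key',ray(c,(277.4,270.5),.082).round(4))
k=np.zeros_like(g);k[258:305,245:298]=1;m=((g<105)&(k>0)).astype(np.uint8)
cs,_=cv2.findContours(m,cv2.RETR_EXTERNAL,cv2.CHAIN_APPROX_NONE);q=max(cs,key=cv2.contourArea)[:,0]
p=np.array([ray(c,x,.048)[:2] for x in q]);r=least_squares(lambda x:np.hypot(*(p-x[:2]).T)-x[2],[.6168,-.148,.038],loss='soft_l1',f_scale=.001);print(r.x.round(4))
# box edge yaw by long lines on the grey top, scene0 and top0
for f,B in(('scene0',(195,250,320,385)),('top0',(380,105,520,225))):
    c=dict(np.load(f'pics/{f}.npz'));e=cv2.Canny(cv2.cvtColor(c['color'],cv2.COLOR_RGB2GRAY),60,150)
    k=np.zeros_like(e);k[B[1]:B[3],B[0]:B[2]]=255
    l=cv2.HoughLinesP(e&k,1,np.pi/360,25,minLineLength=35,maxLineGap=4)
    for x in l[:,0]:
        d=ray(c,x[2:],.04)-ray(c,x[:2],.04);print(f,x,round(float(np.degrees(np.arctan2(d[1],d[0]))%90),1),np.linalg.norm(d).round(3))
# key in top: highlight pixels
c=dict(np.load('pics/top0.npz'));g=cv2.cvtColor(c['color'],cv2.COLOR_RGB2GRAY)
for z in(.082,):
  n,_,st,ce=cv2.connectedComponentsWithStats(((g>115)*1).astype(np.uint8)[155:180,420:445])
  for i in range(1,n): print(st[i],ray(c,ce[i]+[420,155],.08).round(4))
```

```text
tip [ 0.6172 -0.1464  0.094 ] key [ 0.6334 -0.1407  0.082 ]
[ 0.6217 -0.1505  0.0381]
scene0 [273 374 315 265] 29.3 0.21
scene0 [217 313 251 251] 30.3 0.141
scene0 [195 352 272 375] 29.4 0.126
scene0 [281 370 316 275] 29.5 0.179
scene0 [201 362 275 384] 29.7 0.118
scene0 [253 250 314 263] 30.2 0.124
scene0 [211 311 280 330] 29.1 0.123
scene0 [196 349 267 370] 29.4 0.117
scene0 [268 374 283 339] 27.5 0.057
scene0 [231 288 252 250] 30.1 0.092
top0 [414 222 508 170] 29.3 0.221
top0 [386 163 461 123] 29.0 0.179
top0 [386 164 419 217] 30.2 0.126
top0 [454 126 489 180] 29.2 0.132
top0 [381 171 412 222] 29.8 0.12
top0 [482 113 514 161] 29.1 0.119
top0 [415 219 512 164] 29.9 0.23
top0 [383 169 415 221] 30.0 0.123
top0 [450 128 485 182] 29.3 0.132
top0 [386 171 416 220] 29.8 0.116
top0 [381 173 411 222] 30.0 0.116
top0 [481 113 513 160] 29.7 0.117
[ 0  0 25  8 84] [ 0.6453 -0.1496  0.08  ]
[ 8  5  6  7 26] [ 0.6323 -0.1418  0.08  ]
[14 11  6  6 28] [ 0.6218 -0.1534  0.08  ]
```

Request:
step_arm --pt "-1 0.008 -0.06 0 0" --pt "-1 0.008 -0.12 0 0" --pt "-1 0.008 -0.12 -0.06 0" --pt "-1 0.008 -0.12 -0.12 0" --pt "-1 0.008 -0.12 -0.14 0" --pt "-1 0.008 -0.12 -0.14 0" --pt "-1 0.008 -0.12 -0.14 0"

```text
time_s: 6.7
position: [0.619, -0.1507, 0.136]
tcp_rot: [[-0.988, 0.154, 0.001], [0.154, 0.988, -0.001], [-0.001, -0.0, -1.0]]
force: [0.7, 0.1, -2.6]
opening: 0.688
grasp_force: 30.0
```

Run:
```python
from h import *
s=read_state();print(s['time_s'],s['position'])
a=snap('wrist','w3');c=snap('scene','scene3')
cv2.imwrite('pics/m3.png',np.hstack([cv2.resize(c['color'][190:330,200:340],(400,400)),cv2.resize(a['color'][200:400,200:440],(400,400))])[:,:,::-1])
```

```text
6.7 [ 0.61896891 -0.15069277  0.13598112]
```

View pics/m3.png

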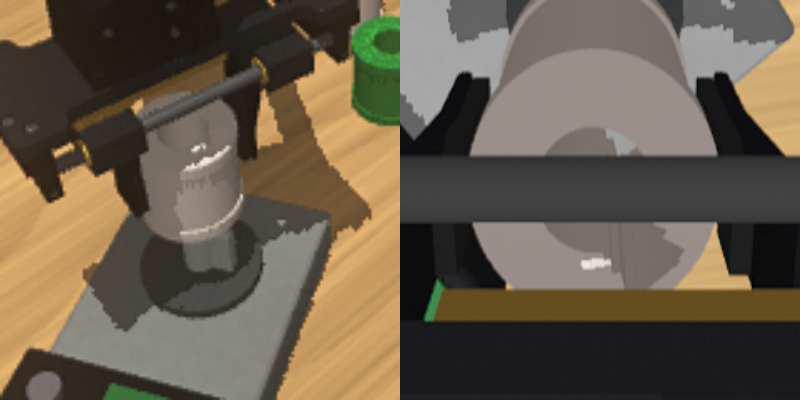

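The former's underside is about 10 mm above the spindle tip, with the spindle and key beneath it and aligned. Lowering in stages while watching the force.

Request:
step_arm --pt "-1 0 0 -0.015 0" --pt "-1 0 0 -0.03 0" --pt "-1 0 0 -0.045 0" --pt "-1 0 0 -0.06 0" --pt "-1 0 0 -0.07 0" --pt "-1 0 0 -0.07 0"

```text
time_s: 7.4
position: [0.6182, -0.1497, 0.1174]
tcp_rot: [[-0.988, 0.154, -0.001], [0.154, 0.988, 0.001], [0.001, 0.0, -1.0]]
force: [-0.3, 0.2, -3.4]
opening: 0.694
grasp_force: 30.0
```

Request:
step_arm --pt "-1 0 0 -0.01 0" --pt "-1 0 0 -0.02 0" --pt "-1 0 0 -0.03 0" --pt "-1 0 0 -0.04 0" --pt "-1 0 0 -0.04 0" --pt "-1 0 0 -0.04 0"

```text
time_s: 8.0
position: [0.6185, -0.1499, 0.108]
tcp_rot: [[-0.988, 0.154, -0.0], [0.154, 0.988, 0.0], [0.0, 0.0, -1.0]]
force: [-0.4, 0.2, -3.3]
opening: 0.69
grasp_force: 30.0
```

Past the key top with no lateral force. Continuing.

Request:
step_arm --pt "-1 0 0 -0.016 0" --pt "-1 0 0 -0.032 0" --pt "-1 0 0 -0.048 0" --pt "-1 0 0 -0.064 0" --pt "-1 0 0 -0.08 0" --pt "-1 0 0 -0.09 0" --pt "-1 0 0 -0.096 0" --pt "-1 0 0 -0.096 0" --pt "-1 0 0 -0.096 0"

```text
time_s: 8.9
position: [0.6186, -0.1499, 0.0841]
tcp_rot: [[-0.988, 0.154, 0.0], [0.154, 0.988, -0.0], [-0.0, -0.0, -1.0]]
force: [0.7, -1.0, -2.4]
opening: 0.69
grasp_force: 30.0
```

Request:
step_arm --pt "-1 0 0 -0.004 0" --pt "-1 0 0 -0.008 0" --pt "-1 0 0 -0.012 0" --pt "-1 0 0 -0.015 0" --pt "-1 0 0 -0.015 0"

```text
time_s: 9.4
position: [0.6184, -0.1499, 0.0801]
tcp_rot: [[-0.988, 0.154, -0.0], [0.154, 0.988, 0.0], [0.0, 0.0, -1.0]]
force: [-0.1, 0.2, -2.5]
opening: 0.693
grasp_force: 30.0
```

Request:
step_arm --pt "-1 0 0 -0.002 0" --pt "-1 0 0 -0.004 0" --pt "-1 0 0 -0.004 0"

```text
time_s: 9.7
position: [0.6186, -0.1499, 0.0795]
tcp_rot: [[-0.988, 0.154, 0.0], [0.154, 0.988, -0.0], [-0.0, -0.0, -1.0]]
force: [-0.4, 0.6, -3.1]
opening: 0.692
grasp_force: 30.0
```

Request:
step_arm --pt "-1 0 0 -0.002 0" --pt "-1 0 0 -0.004 0" --pt "-1 0 0 -0.004 0"

```text
time_s: 10.0
position: [0.6186, -0.1499, 0.0794]
tcp_rot: [[-0.988, 0.154, 0.0], [0.154, 0.988, -0.0], [-0.0, -0.0, -1.0]]
force: [-2.2, 0.4, 3.9]
opening: 0.691
grasp_force: 30.0
```

Request:
step_arm --pt "-1 0 0 -0.002 0" --pt "-1 0 0 -0.004 0" --pt "-1 0 0 -0.004 0"

```text
time_s: 10.3
position: [0.6186, -0.1499, 0.0794]
tcp_rot: [[-0.988, 0.154, 0.0], [0.154, 0.988, -0.0], [-0.001, -0.0, -1.0]]
force: [-3.6, 0.7, 10.5]
opening: 0.687
grasp_force: 30.0
```

Contact at TCP z = 0.0794, exactly the expected seated height. Relieve the preload, release, retreat.

Request:
step_arm --pt "-1 0 0 0.003 0" --pt "-1 0 0 0.004 0" --pt "0 0 0 0.004 0" --pt "1 0 0 0.004 0" --pt "1 0 0 0.004 0" --pt "1 0 0 0.004 0" --pt "1 0 0 0.004 0" --pt "1 0 0 0.004 0" --pt "1 0 0 0.004 0"

```text
time_s: 11.2
position: [0.6185, -0.1499, 0.0781]
tcp_rot: [[-0.988, 0.154, -0.0], [0.154, 0.988, 0.0], [0.0, 0.0, -1.0]]
force: [0.1, -0.7, -0.3]
opening: 0.994
grasp_force: 0.0
```

Request:
step_arm --pt "1 0 0 0.04 0" --pt "1 0 0 0.1 0" --pt "1 0 0 0.2 0" --pt "1 0 0 0.32 0" --pt "1 0 0 0.44 0" --pt "1 -0.1 0.1 0.56 0" --pt "1 -0.2 0.25 0.6 0" --pt "1 -0.3 0.4 0.6 0" --pt "1 -0.4 0.55 0.6 0" --pt "1 -0.5 0.7 0.6 0" --pt "1 -0.5 0.8 0.6 0" --pt "1 -0.5 0.8 0.6 0" --pt "1 -0.5 0.8 0.6 0" --pt "1 -0.5 0.8 0.6 0"

```text
time_s: 12.6
position: [0.4945, 0.0492, 0.229]
tcp_rot: [[-0.988, 0.154, 0.002], [0.154, 0.988, -0.001], [-0.002, -0.0, -1.0]]
force: [-0.0, -0.1, -0.1]
opening: 0.999
grasp_force: 0.0
```

Run:
```python
from h import *
s=read_state();print(s['time_s'],s['position'],s['force'])
b=snap('top','top4');c=snap('scene','scene4')
cv2.imwrite('pics/m4.png',np.hstack([cv2.resize(c['color'][120:380,180:480],(400,347)),cv2.resize(b['color'][100:260,170:354+16],(400,347))])[:,:,::-1])
cv2.imwrite('pics/m4.png',np.vstack([cv2.resize(c['color'][130:330,180:480],(600,400))[:,:],cv2.resize(b['color'][110:270,160:520],(600,200))])[:,:,::-1])
```

```text
12.6 [0.49447506 0.04918765 0.22903214] [-0.01984872 -0.09974625 -0.05821745]
```

View pics/m4.png

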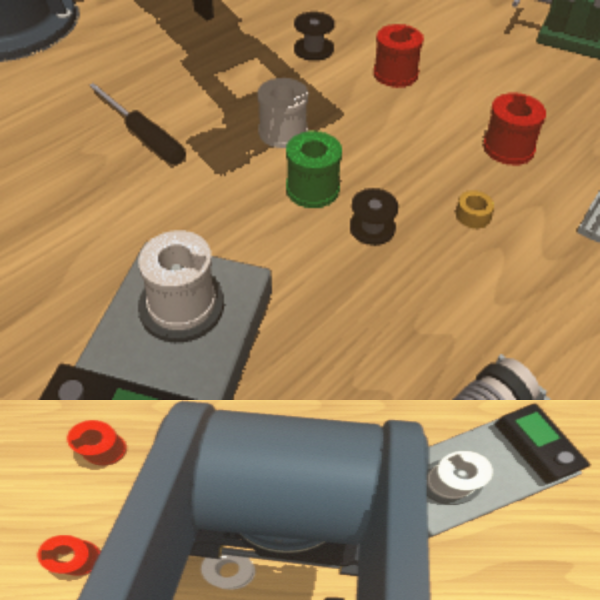

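The keyed former sits flat on the drive plate with the key in its notch. The plain white former is still standing in its place, and the arm is clear.

```bash
python3 -c "
from rig import *
print(hand_in())"
```

```text
the job is handed in; nothing more can be done
None
```

The keyed former is seated on the winder's drive plate with its notch on the key and released; the plain former was left standing where it was, and the job was handed in at about 12.7 s (no verdict returned).

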